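# Run the quick wing nut onto the welding clamp's stud

### The arm

A 6-joint arm with a two-finger parallel gripper is mounted at the origin on the work surface. World frame = base frame: x ahead of the robot, y to its left, z up, the work surface at z = 0. Lengths are in m, angles in rad, forces in N, time in s.
With the tool pointing down it reaches from about 0.375 to 0.925 m from the base axis. Payload 5.7 kg.
Tool frame: the origin (TCP) lies at the very end of the fingers, on their centre line; the grasp point (between the pads) lies behind it (robot.grip_point_offset is the z of the grasp point in the tool frame, in m); z points along the fingers, y is the line along which they close (so a half turn about z gives the same grasp; the last joint's range is limited). The gripper opens to 85 mm and grips with 20 to 120 N. Pads are 22 mm wide; open, the fingers measure 114 mm over their backs; the gripper's body (76 mm by 85 mm) begins 54 mm behind the grasp point. The pads swing forward as they close: fully open they stand 13 mm farther back than shut.
Start: joints at [1.049, 0.359, 1.51, -0, 1.272, -0.115], TCP at [0.237, 0.551, 0.231] pointing down, gripper open.
Joint ranges: [-2.97, 2.97], [-1.01, 2.36], [0.21, 2.38], [-0.96, 4.11], [0.2, 2.71], [-2.98, 2.98]. Speed limits (rad/s): [2.39, 2.39, 3.14, 3.14, 3.14, 3.14].

### API

Orientations are given as a rotation vector (axis times angle).
In Python, from workcell import status, cams, robot gives the robot as it stands.
- The arm moves only by the tool arm_command, never from a script. Its argument "increments" is a list of rows, each a list of 3 entries, a list of its own where there are three numbers: the turn, a rotation vector about the world's x, y, z in degrees, then the shift along the world's x, y, z in cm, then the opening, from 0 (shut) to 1 (fully open). In form: [[[rx, ry, rz], [x, y, z], jaw], ...]. A call has 1 to 20 rows; each row shifts and turns the commanded pose from where the row before left it; what a row does not reach is not made up. A row lasts 1/8 s, in which the tool goes at most 62.5 mm and 10.7 degrees, less where a joint would pass 70% of its speed; a pose out of reach is approached as far as the arm can. A call is refused whole if a number of a shift passes 6.25 or a number of a turn 10.7, either way. A call with a gripper value outside its range is refused whole. The fingers move at their own pace and stop on an object; the grip force is fixed at half the most. Time passes only in rows, so rows that do not move let the fingers close. It gives the time, the measured TCP pose, the force, the opening and the grip force at its end, in the units of the state.
- status.sense(): the state, without advancing time (a new reading comes with each control period).
- cams.snapshot(name): name is "scene" or "top"; returns the picture (400x640x3 uint8, red, green, blue); there is no depth.
- cams.camera_info(name): a dict with "fx", "fy", "cx", "cy" (pixels), "xyz" and "rotation" of the camera in the world. Camera axes: x right, y down, z forward; pixel columns grow to the right and rows downward; lengths in m; the calibration is good to about 2 mm. A picture is of the moment at which its call begins. camera_info takes no time and is no camera call.
- robot.finish_job(): hands the job in; it is judged then, once.
The state is a dict: "clock": time; "joint_positions": joint angles; "joint_vel": joint speeds; "joint_torque": joint torques, N m; "ee_pos": TCP position; "tcp_rot": TCP orientation; "ft_force": force on the tool from outside, world axes, zero at the start; "ft_torque": the same for the moment, N m; "opening": opening from 0.0 (shut) to 1.0 (fully open); "grip_force": force on a finger pad.
Only numpy, scipy, OpenCV 4.12 (cv2) and the standard library are available. Lean on these libraries where they do the work, as an engineer would, in place of code of your own. Each camera call takes 0.05 s, during which the arm holds its last target. There are 200 camera calls.

### The job

Clamp the tee coupon: set the loose wing nut upright over the stud of the welding fixture and, unless it drops straight in, turn it backward (anticlockwise from above) until you feel it drop into the thread start; then turn it forward (clockwise) until the strap holds the coupon firmly, and let go. Never force the nut against the stud or strap, do not overtighten, and leave the coupon and the other things on the table where they are.

Things in the scene. Friction and masses are not known exactly. Their poses are not given: they have to be found in the camera images.
- nut: Loose aluminium wing nut, about 0.2 kg: hollow barrel 50 mm across, 40 mm high, open below; on its closed top a flat wing 10 mm thick, 68 long, 40 to 70 mm above the lower rim. Origin: centre of the rim; z up, x along the wing (pinch it across y). Bore 37 mm (41 in the lowest 4). Two inward 6 mm round pins, at +x and -x, 10 mm above the rim, are its thread.
- stud_top (a point): Top centre of the fixture's upright steel stud, 83 mm above the table. Its threaded head is 34 mm across: two flat lands 78 mm above the table, parted by two open slots, each 60 degrees wide, opposite each other, at an angle that is not measured. The stud does not turn. The nut set on the lands has its rim at 71 mm (76 on the stop teeth).
- thread (a point): Stud axis at the thread start, 72 mm above the table. Nut turned backward on the lands: within about 115 degrees its pins drop into the slots (rim to about 57 mm, on the strap); up to 35 degrees farther back they are blocked. Turned forward on the lands they butt on 5 mm stop teeth. From the drop, forward runs under the right-hand thread, 30 mm per turn: toe touches after 70 to 110 degrees.
- fixture: Clamping fixture fixed to the table: steel base 210 x 120 x 15 mm. Origin under the stud's axis at table height; z up, x along the strap towards the coupon.
- strap: Dark steel strap, 138 x 64 x 12 mm, round the stud, moving only up and down, lifted by a spring (4 N + 0.5 N/mm). Origin: stud axis at its top face, where the nut's rim bears: 57 mm above the table at the start, 54 when its sprung toe touches the coupon; then 15 N more per mm (7 N per 0.1 rad of nut). Turning takes 0.1 Nm before, 0.2 to 0.3 when firm (15 N); 45 N is overtight.
- coupon: Loose steel tee piece under the strap's toe: base 58 x 90 x 8 mm with an upright 32 mm high web, on the fixture's base. Origin: centre of the underside.
- collar: Plain loose steel collar, a ring 50 mm across and 30 mm high without wings; not the nut, leave it. Origin: centre of the underside.
- magnet: Loose L-shaped dark welding magnet, legs 75 and 97 mm, 16 mm high; leave it. Origin in the middle of the 75 mm leg, underside.
Mind the look-alikes: they are no part of the job. What is shaped like the nut but orange is not meant. Leave any pink look-alike of the coupon alone.

How it is judged:
At the end, for the whole second after the job is handed in: The nut sits upright (within 7 degrees) on the stud, centred within 4 mm, its rim less than 54.5 mm above the table, at rest, and the strap presses on the coupon with more than 5 N by itself (contact force between strap and coupon above 5 N and horizontal distance between nut and stud_top below 0.004 m and z of nut in the frame of fixture below 0.0545 m and angle between nut's own z axis and vertical below 0.12 rad and linear speed of nut below 0.01 m/s); the robot touches nothing.
It fails at once if the nut is pressed or turned hard against the stud or strap (over 120 N) (contact force between nut and fixture above 120 N).
It fails at once if the strap squeezes the coupon with more than 50 N (contact force between strap and coupon above 50 N).
It fails at once if the coupon is shifted by more than 10 mm (distance of coupon from where it was at the start of the episode above 0.01 m).
It fails at once if the plain collar or the magnet is moved by more than 30 mm (distance of any of collar, magnet from where it was at the start of the episode above 0.03 m).
It also fails if it takes over 72 s, if anything falls off the work surface, if the arm or the gripper's body presses on something with over 40 N, if the wrist force passes 120 N, or if a joint passes its speed limit or range.

## Working session

There is one attempt and no reset: what is moved stays moved. The work goes in short steps, Python scripts to look and compute and a tool call to move; the robot and the scene stay as the last step left them, time stands still between calls to the robot, and variables do not carry over. Pictures are saved under pics/ and viewed, at most 10 in all, crops included, and the job is handed in when it is done.

Besides the shell and the picture viewer there is one more tool, called after ">>>" by a JSON object that holds its "op" and its "data". arm_command: Moves the arm, as the interface text tells. Its arguments: {"type":"object","properties":{"increments":{"type":"array","items":{"type":"array"}}},"required":["increments"]}

```bash
mkdir -p pics; python3 - <<'E'
from workcell import status,cams,robot
import cv2,numpy as np
print(status.sense()); print(robot.grip_point_offset)
for n in("scene","top"):
    im=cams.snapshot(n); cv2.imwrite(f"pics/{n}0.png",im[:,:,::-1]); c=cams.camera_info(n); print(n,c)
E
ls
```

```text
{'clock': 0.0, 'joint_positions': array([ 1.04892438e+00,  3.59500180e-01,  1.51145682e+00, -4.22502305e-05,
        1.27247933e+00, -1.15081893e-01]), 'joint_vel': array([ 0.00038337, -0.00237057, -0.00152448, -0.00081703,  0.00034219,
        0.00059216]), 'joint_torque': array([ 7.63680109e-04, -5.27606821e+01, -2.78624225e+01, -4.61629838e-05,
        1.30925668e-02, -2.44618184e-05]), 'ee_pos': array([0.23706398, 0.55043264, 0.23044717]), 'tcp_rot': array([-6.34459411e-01, -3.07630817e+00,  2.76978484e-03]), 'ft_force': array([0.58539913, 0.16361913, 0.19311193]), 'ft_torque': array([ 0.02966935, -0.01333197, -0.00043917]), 'grip_force': 0.0, 'opening': 1.0007147644732066}
-0.0187
scene {'fx': 456.6288061246396, 'fy': 456.6288061246396, 'cx': 317.12038647456365, 'cy': 200.51079757603856, 'xyz': array([ 1.14368561, -0.4197447 ,  0.76170134]), 'rotation': array([-2.14273141, -1.06700931,  0.45939812])}
top {'fx': 440.0729384468258, 'fy': 440.0729384468258, 'cx': 318.4658317892904, 'cy': 199.92183853155214, 'xyz': array([ 0.38986128, -0.02554209,  0.99455525]), 'rotation': array([-2.17915844,  2.0412901 , -0.21646165])}
pics
```

View pics/scene0.png

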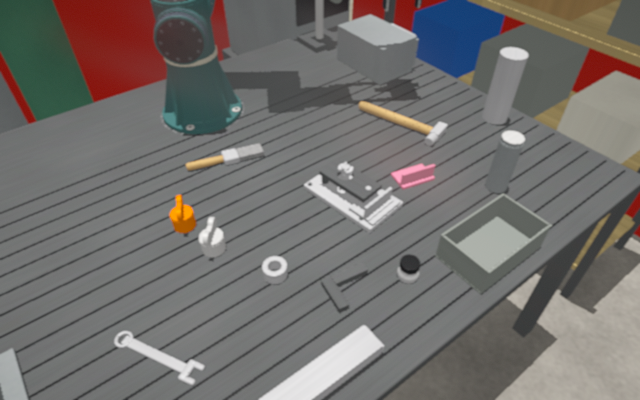

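View pics/top0.png

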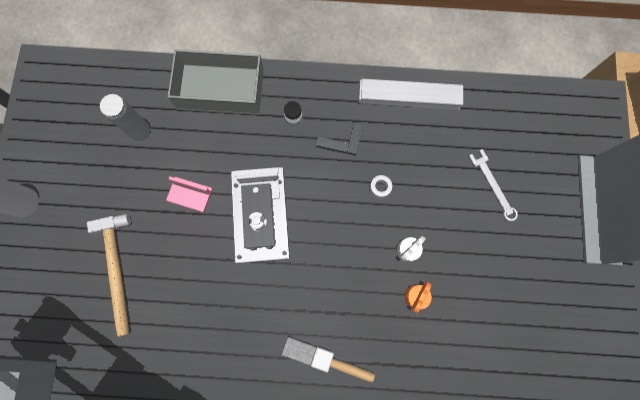

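Scene: white nut near (211,240), orange look-alike at (182,217), fixture stud at about (346,170), collar at (275,268). Top: nut at (411,249), orange at (420,297), stud at (257,221), collar at (381,186). I'll zoom in on the nut and stud in both views.

```bash
cat > h.py <<'E'
import numpy as np,cv2
from workcell import status,cams,robot
from scipy.spatial.transform import Rotation as R
def cam(n):
    c=cams.camera_info(n); K=np.array([[c['fx'],0,c['cx']],[0,c['fy'],c['cy']],[0,0,1]])
    return K,np.array(c['xyz']),R.from_rotvec(c['rotation']).as_matrix()
def ray(n,p):
    K,o,M=cam(n); d=M@np.linalg.solve(K,[p[0],p[1],1]); return o,d/np.linalg.norm(d)
def onz(n,p,z):
    o,d=ray(n,p); return o+d*(z-o[2])/d[2]
def tri(ps,pt):
    o1,d1=ray('scene',ps);o2,d2=ray('top',pt)
    s=np.linalg.lstsq(np.c_[d1,-d2],o2-o1,rcond=None)[0]
    a,b=o1+s[0]*d1,o2+s[1]*d2
    return (a+b)/2,np.linalg.norm(a-b)
def proj(n,X):
    K,o,M=cam(n); q=K@(M.T@(np.asarray(X)-o)); return q[:2]/q[2]
def mosaic(crops,f,s):
    # crops: (img,x0,y0,w,h)
    cv2.imwrite(f,np.hstack([cv2.resize(i[y:y+h,x:x+w,::-1],None,fx=s,fy=s,interpolation=cv2.INTER_CUBIC) for i,x,y,w,h in crops]))
E
python3 - <<'E'
from h import *
s=cv2.imread('pics/scene0.png')[:,:,::-1];t=cv2.imread('pics/top0.png')[:,:,::-1]
a=[(s,185,205,50,65),(t,385,220,50,65)]; b=[(s,300,155,105,75),(t,215,160,105,75)]
mosaic(a,'pics/a.png',4);mosaic(b,'pics/b.png',3.8)
A=cv2.imread('pics/a.png');B=cv2.imread('pics/b.png')
B=B; W=B.shape[1]
A=cv2.copyMakeBorder(A,0,0,0,W-A.shape[1],cv2.BORDER_CONSTANT)
cv2.imwrite('pics/ab.png',np.vstack([A,B]));print(A.shape,B.shape)
print('stud',tri((346,167),(257,221)),'nut',tri((211,225),(415,244)))
for n,p in(('top',(411,249)),('top',(420,297)),('top',(381,186)),('top',(257,221))): print(p,onz(n,p,.04))
E
```

```text
(260, 798, 3) (285, 798, 3)
stud (array([0.53026871, 0.11235659, 0.07591608]), np.float64(0.006452502222725311)) nut (array([ 0.50304813, -0.2217616 ,  0.07529286]), np.float64(0.006138697472836934))
(411, 249) [ 0.49465342 -0.22378831  0.04      ]
(420, 297) [ 0.39421353 -0.24505362  0.04      ]
(381, 186) [ 0.63080479 -0.15384721  0.04      ]
(257, 221) [0.53395289 0.1148414  0.04      ]
```

View pics/ab.png

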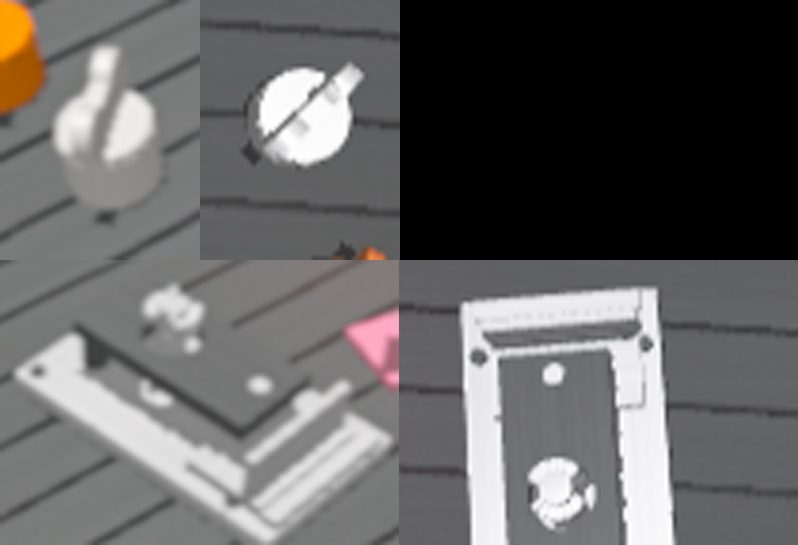

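Top row shows the nut: barrel-top disc centre at top≈(411,249), scene≈(212,235.5), with the wing running lower-left to upper-right in top. Bottom row shows the stud at top≈(256.7,221) and scene≈(346,167), with the slot gaps roughly left and right of it in top. I'll zoom further and triangulate.

```bash
python3 - <<'E'
from h import *
s=cv2.imread('pics/scene0.png')[:,:,::-1];t=cv2.imread('pics/top0.png')[:,:,::-1]
mosaic([(s,333,158,28,28),(t,243,207,28,28)],'pics/stud.png',14)
print('nut disc',tri((211.9,235.5),(411.1,249.1)))
# fixture base from top mask: white quad, top at z=.015
g=cv2.cvtColor(t,cv2.COLOR_RGB2GRAY); m=((g>185)*255).astype('uint8'); m[:150]=0;m[280:]=0;m[:,:225]=0;m[:,300:]=0
r=cv2.minAreaRect(np.argwhere(m)[:,::-1].astype(np.float32)); bx=cv2.boxPoints(r); P=np.array([onz('top',p,.015) for p in bx]);print(bx.round(1),P.round(4))
print([np.linalg.norm(P[i]-P[i-1]).round(4) for i in range(4)], P.mean(0))
# wing: candidate axis from top tips at z=.07
a=onz('top',(385+50/4,220+152/4),.055);b=onz('top',(385+157/4,220+75/4),.055);print('wing',a,b,np.linalg.norm(a-b),np.degrees(np.arctan2(*(b-a)[1::-1])))
print('strap hole',)
E
```

```text
nut disc (array([ 0.4958023 , -0.22246554,  0.03677522]), np.float64(0.004809490312208758))
[[228.6 170.6]
 [282.1 166.9]
 [288.6 258.4]
 [235.1 262.1]] [[0.6504 0.1947 0.015 ]
 [0.6675 0.0724 0.015 ]
 [0.459  0.041  0.015 ]
 [0.4431 0.1582 0.015 ]]
[np.float64(0.2105), np.float64(0.1235), np.float64(0.2109), np.float64(0.1182)] [0.55500737 0.1165723  0.015     ]
wing [ 0.47203213 -0.19244435  0.055     ] [ 0.51681855 -0.24857017  0.055     ] 0.07180481631088209 -51.411369659213044
strap hole
```

View pics/stud.png

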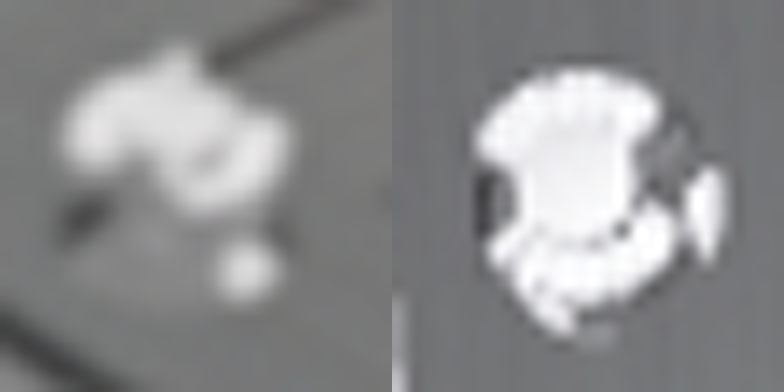

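The stud zoom shows the head centre at about top (255.8,219.8) and scene (345.3,166.8). The slots open left and right in top, with their axis about 9° counter-clockwise from image right. The white spot at right is a stray bright feature. Next I'll compute the numbers.

```bash
python3 - <<'E'
from h import *
print('stud',tri((345.25,166.8),(255.75,219.75)),onz('top',(255.75,219.75),.078),onz('scene',(345.25,166.8),.078))
c=np.array([255.75,219.75]);d=8*np.array([np.cos(np.radians(9.5)),-np.sin(np.radians(9.5))])
v=onz('top',c+d,.078)-onz('top',c-d,.078);print('slot',np.degrees(np.arctan2(v[1],v[0])))
print('nut',onz('top',(410.7,248.7),.04),onz('scene',(211.5,235.1),.04))
# fixture box centre is base centre; project known checks
s=cv2.imread('pics/scene0.png')
X=np.array([.4955,-.2235]);w=np.radians(-51.4);u=np.array([np.cos(w),np.sin(w)])
for k in(-.034,.034):
  for z in(.04,.07): 
    q=np.r_[X+k*u,z]; print(k,z,(proj('scene',q)-[185,205])*4,(proj('top',q)-[385,220])*4+[200,0])
E
```

```text
stud (array([0.53107207, 0.11270091, 0.07763811]), np.float64(0.001191461238003302)) [0.53069786 0.11212813 0.078     ] [0.5315875 0.1130136 0.078    ]
slot -76.5782700050357
nut [ 0.49526075 -0.22312465  0.04      ] [ 0.49849505 -0.22144728  0.04      ]
-0.034 0.04 [125.90359118  72.69681055] [253.41868634 150.46505778]
-0.034 0.07 [116.64838921  34.03191591] [263.85336892 146.0485964 ]
0.034 0.04 [ 72.47036504 167.14400247] [353.15598579  78.65236193]
0.034 0.07 [ 61.51777849 128.66182743] [366.65115766  72.00490127]
```

>>> {"op": "arm_command", "data": {"increments": [[[0, 0, -1.75], [2.6, -4.84, 0], 1], [[0, 0, -1.75], [2.6, -4.84, 0], 1], [[0, 0, -1.75], [2.6, -4.84, 0], 1], [[0, 0, -1.75], [2.6, -4.84, 0], 1], [[0, 0, -1.75], [2.6, -4.84, 0], 1], [[0, 0, -1.75], [2.6, -4.84, 0], 1], [[0, 0, -1.75], [2.6, -4.84, 0], 1], [[0, 0, -1.75], [2.6, -4.84, 0], 1], [[0, 0, -1.75], [0.64, -4.84, 0], 1], [[0, 0, -1.75], [0.64, -4.84, 0], 1], [[0, 0, -1.75], [0.64, -4.84, 0], 1], [[0, 0, -1.75], [0.64, -4.84, 0], 1], [[0, 0, -1.75], [0.64, -4.84, -2], 1], [[0, 0, -1.75], [0.64, -4.84, -2], 1], [[0, 0, -1.75], [0.64, -4.84, -2], 1], [[0, 0, -1.75], [0.64, -4.84, -2], 1], [[0, 0, 0], [0, 0, 0], 0.5], [[0, 0, 0], [0, 0, 0], 0.5], [[0, 0, 0], [0, 0, 0], 0.5]]}}

```text
clock: 2.48
ee_pos: [0.4965, -0.2222, 0.1516]
tcp_rot: [-1.358, -2.833, -0.0]
ft_force: [0.6, -0.3, 0.7]
opening: 0.498
grip_force: 0.0
```

>>> {"op": "arm_command", "data": {"increments": [[[0, 0, 0], [0, 0, -2.7], 0.5], [[0, 0, 0], [0, 0, -2.7], 0.5], [[0, 0, 0], [0, 0, -2.7], 0.5], [[0, 0, 0], [0, 0, -1.5], 0.5], [[0, 0, 0], [0, 0, -1.0], 0.5], [[0, 0, 0], [0, 0, 0], 0.3], [[0, 0, 0], [0, 0, 0], 0], [[0, 0, 0], [0, 0, 0], 0], [[0, 0, 0], [0, 0, 0], 0], [[0, 0, 0], [0, 0, 0], 0], [[0, 0, 0], [0, 0, 0], 0]]}}

```text
clock: 3.85
ee_pos: [0.4972, -0.2236, 0.0461]
tcp_rot: [1.36, 2.831, -0.0]
ft_force: [-0.1, 1.7, 6.4]
opening: 0.099
grip_force: 61.6
```

>>> {"op": "arm_command", "data": {"increments": [[[0, 0, 0], [0, 0, 2], 0], [[0, 0, 0], [0, 0, 4], 0], [[0, 0, 0], [0, 0, 4], 0], [[0, 0, -2.54], [0.34, 3.36, 0.0], 0], [[0, 0, -2.54], [0.34, 3.36, 0.0], 0], [[0, 0, -2.54], [0.34, 3.36, 0.0], 0], [[0, 0, -2.54], [0.34, 3.36, 0.0], 0], [[0, 0, -2.54], [0.34, 3.36, 0.0], 0], [[0, 0, -2.54], [0.34, 3.36, 0.0], 0], [[0, 0, -2.54], [0.34, 3.36, 0.0], 0], [[0, 0, -2.54], [0.34, 3.36, 0.0], 0], [[0, 0, -2.54], [0.34, 3.36, 0.0], 0], [[0, 0, -2.54], [0.34, 3.36, 0.0], 0], [[0, 0, 0], [0, 0, 0], 0], [[0, 0, 0], [0, 0, 0], 0]]}}

```text
clock: 5.72
ee_pos: [0.5301, 0.1122, 0.145]
tcp_rot: [-1.948, -2.464, 0.002]
ft_force: [-0.2, -0.8, -2.0]
opening: 0.098
grip_force: 60.6
```

```bash
python3 - <<'E'
from h import *
s=cams.snapshot('scene');t=cams.snapshot('top')
cv2.imwrite('pics/s1.png',s[:,:,::-1]);cv2.imwrite('pics/t1.png',t[:,:,::-1])
mosaic([(s,310,110,80,100),(t,215,170,80,100)],'pics/h1.png',5)
st=status.sense();print(st['ee_pos'],st['ft_force'],st['opening'],st['joint_positions'])
p=st['ee_pos'];rim=p[2]-.046
for z in(rim,rim+.04): print(z,proj('scene',[p[0],p[1],z]),proj('top',[p[0],p[1],z]))
E
```

```text
[0.53026678 0.11167853 0.1450876 ] [-0.1959295  -0.43214408 -1.29563421] 0.09734471055628056 [ 8.03577160e-02  3.72389072e-01  1.73448125e+00 -4.58668580e-04
  1.03550195e+00 -1.50924228e-01]
0.0990876033814367 [344.74856457 159.65001264] [254.56330201 218.32007586]
0.1390876033814367 [345.3571107  145.64699983] [251.76492406 214.98371883]
```

View pics/h1.png

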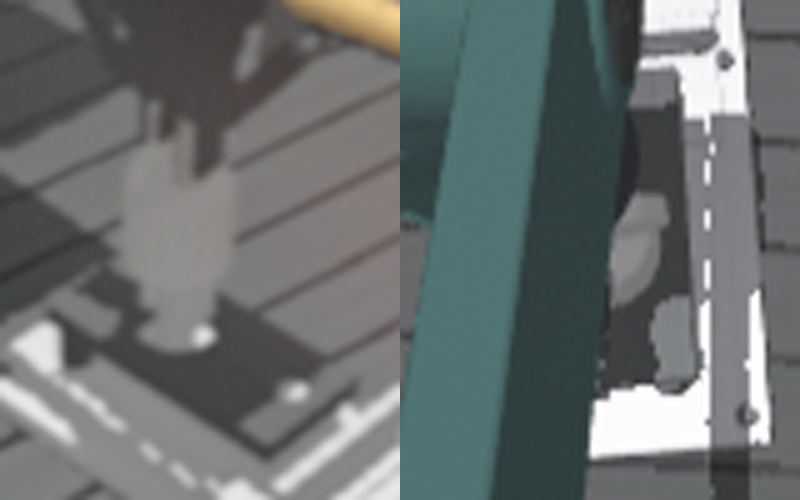

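The scene crop shows the nut barrel centred at column ≈345.8, over the stud neck at ≈345.2. What is visible of it in top agrees with the TCP to about 1 mm. It is aligned, so I'll lower it gently.

>>> {"op": "arm_command", "data": {"increments": [[[0, 0, 0], [0, 0.03, -1.0], 0], [[0, 0, 0], [0, 0.02, -0.5], 0], [[0, 0, 0], [0, 0, -0.3], 0], [[0, 0, 0], [0, 0, -0.2], 0], [[0, 0, 0], [0, 0, -0.2], 0], [[0, 0, 0], [0, 0, -0.2], 0], [[0, 0, 0], [0, 0, 0], 0], [[0, 0, 0], [0, 0, 0], 0]]}}

```text
clock: 6.82
ee_pos: [0.5308, 0.1131, 0.1213]
tcp_rot: [1.949, 2.463, 0.0]
ft_force: [1.1, -0.4, -2.1]
opening: 0.096
grip_force: 60.6
```

>>> {"op": "arm_command", "data": {"increments": [[[0, 0, 0], [0, 0, -0.15], 0], [[0, 0, 0], [0, 0, -0.15], 0], [[0, 0, 0], [0, 0, -0.1], 0], [[0, 0, 0], [0, 0, -0.1], 0], [[0, 0, 0], [0, 0, 0], 0]]}}

```text
clock: 7.45
ee_pos: [0.5308, 0.113, 0.1162]
tcp_rot: [1.949, 2.463, 0.0]
ft_force: [1.0, -1.8, -1.1]
opening: 0.102
grip_force: 60.6
```

>>> {"op": "arm_command", "data": {"increments": [[[0, 0, 0], [0, 0, -0.15], 0], [[0, 0, 0], [0, 0, -0.15], 0], [[0, 0, 0], [0, 0, -0.15], 0], [[0, 0, 0], [0, 0, 0], 0]]}}

```text
clock: 7.95
ee_pos: [0.5307, 0.113, 0.1116]
tcp_rot: [1.949, 2.464, -0.0]
ft_force: [1.4, -1.8, -3.4]
opening: 0.104
grip_force: 60.6
```

>>> {"op": "arm_command", "data": {"increments": [[[0, 0, 0], [0, 0, -0.15], 0], [[0, 0, 0], [0, 0, -0.15], 0], [[0, 0, 0], [0, 0, -0.15], 0], [[0, 0, 0], [0, 0, -0.15], 0], [[0, 0, 0], [0, 0, -0.1], 0], [[0, 0, 0], [0, 0, 0], 0]]}}

```text
clock: 8.7
ee_pos: [0.5307, 0.1131, 0.1047]
tcp_rot: [1.949, 2.464, 0.0]
ft_force: [3.0, -3.1, -2.4]
opening: 0.096
grip_force: 60.7
```

>>> {"op": "arm_command", "data": {"increments": [[[0, 0, 0], [0, 0, -0.1], 0], [[0, 0, 0], [0, 0, -0.07], 0], [[0, 0, 0], [0, 0, 0], 0]]}}

```text
clock: 9.07
ee_pos: [0.5307, 0.1131, 0.1031]
tcp_rot: [1.949, 2.463, 0.0]
ft_force: [2.7, -1.0, 0.4]
opening: 0.101
grip_force: 60.9
```

>>> {"op": "arm_command", "data": {"increments": [[[0, 0, -8], [0, 0, 0], 0], [[0, 0, -8], [0, 0, 0], 0], [[0, 0, -8], [0, 0, 0], 0], [[0, 0, 0], [0, 0, 0], 0]]}}

```text
clock: 9.57
ee_pos: [0.5308, 0.1132, 0.1032]
tcp_rot: [2.418, 2.006, 0.001]
ft_force: [3.3, -2.3, 0.4]
opening: 0.1
grip_force: 60.8
```

```bash
cat > st.py <<'E'
from h import *
s=status.sense();M=R.from_rotvec(s['tcp_rot']).as_matrix()
print(s['clock'],'p',s['ee_pos'].round(4),'F',s['ft_force'].round(1),'T',s['ft_torque'].round(2),'yaw',np.degrees(np.arctan2(M[1,1],M[0,1])).round(1),'q6',s['joint_positions'][5].round(2),'op',round(s['opening'],3))
E
python3 st.py
```

```text
9.575 p [0.5308 0.1132 0.1032] F [ 3.3 -2.3  0.4] T [-0.33 -0.56 -0.01] yaw -10.6 q6 0.27 op 0.1
```

>>> {"op": "arm_command", "data": {"increments": [[[0, 0, -8], [0, 0, 0], 0], [[0, 0, -8], [0, 0, 0], 0], [[0, 0, 0], [0, 0, 0], 0]]}}

```text
clock: 9.95
ee_pos: [0.5307, 0.1131, 0.1032]
tcp_rot: [2.671, 1.653, 0.0]
ft_force: [2.7, -2.0, 0.7]
opening: 0.1
grip_force: 60.9
```

```bash
python3 st.py
```

```text
9.95 p [0.5307 0.1131 0.1032] F [ 2.7 -2.   0.7] T [-0.39 -0.52 -0.01] yaw -26.5 q6 0.55 op 0.1
```

>>> {"op": "arm_command", "data": {"increments": [[[0, 0, -6], [0, 0, 0], 0], [[0, 0, -6], [0, 0, 0], 0], [[0, 0, 0], [0, 0, 0], 0]]}}

```text
clock: 10.32
ee_pos: [0.5305, 0.1129, 0.1029]
tcp_rot: [2.829, 1.366, -0.001]
ft_force: [3.9, -2.4, -2.7]
opening: 0.105
grip_force: 60.6
```

```bash
python3 st.py
```

```text
10.325 p [0.5305 0.1129 0.1029] F [ 3.9 -2.4 -2.7] T [-0.57 -0.64 -0.08] yaw -38.4 q6 0.75 op 0.105
```

Thread engaged: the nut pulls down slightly and the torque is rising. From here I'll follow the pitch at 0.5 mm per 6°.

>>> {"op": "arm_command", "data": {"increments": [[[0, 0, -3], [0, 0, -0.05], 0], [[0, 0, -6], [0, 0, -0.05], 0], [[0, 0, -6], [0, 0, -0.05], 0], [[0, 0, 0], [0, 0, 0], 0]]}}

```text
clock: 10.82
ee_pos: [0.5305, 0.1129, 0.1016]
tcp_rot: [2.983, 0.985, -0.0]
ft_force: [1.9, -3.4, -1.6]
opening: 0.101
grip_force: 60.8
```

```bash
python3 st.py
```

```text
10.825 p [0.5305 0.1129 0.1016] F [ 1.9 -3.4 -1.6] T [-0.58 -0.54 -0.03] yaw -53.4 q6 1.02 op 0.101
```

>>> {"op": "arm_command", "data": {"increments": [[[0, 0, -6], [0, 0, -0.05], 0], [[0, 0, -6], [0, 0, -0.05], 0], [[0, 0, 0], [0, 0, 0], 0]]}}

```text
clock: 11.2
ee_pos: [0.5306, 0.113, 0.1006]
tcp_rot: [-3.07, -0.668, 0.0]
ft_force: [3.0, -3.4, 0.2]
opening: 0.103
grip_force: 60.9
```

```bash
python3 st.py
```

```text
11.2 p [0.5306 0.113  0.1006] F [ 3.  -3.4  0.2] T [-0.55 -0.51 -0.07] yaw -65.4 q6 1.22 op 0.103
```

>>> {"op": "arm_command", "data": {"increments": [[[0, 0, -4], [0, 0, -0.03], 0], [[0, 0, -4], [0, 0, -0.03], 0], [[0, 0, 0], [0, 0, 0], 0]]}}

```text
clock: 11.58
ee_pos: [0.5306, 0.113, 0.1001]
tcp_rot: [3.109, 0.452, -0.0]
ft_force: [3.4, -2.1, 1.5]
opening: 0.095
grip_force: 61.1
```

```bash
python3 st.py
```

```text
11.575 p [0.5306 0.113  0.1001] F [ 3.4 -2.1  1.5] T [-0.61 -0.4  -0.05] yaw -73.4 q6 1.36 op 0.095
```

>>> {"op": "arm_command", "data": {"increments": [[[0, 0, -3], [0, 0, -0.02], 0], [[0, 0, -3], [0, 0, -0.02], 0], [[0, 0, 0], [0, 0, 0], 0]]}}

```text
clock: 11.95
ee_pos: [0.5306, 0.1129, 0.0998]
tcp_rot: [3.128, 0.288, 0.0]
ft_force: [1.9, -4.6, 4.4]
opening: 0.102
grip_force: 61.3
```

```bash
python3 st.py
```

```text
11.95 p [0.5306 0.1129 0.0998] F [ 1.9 -4.6  4.4] T [-0.76 -0.28 -0.06] yaw -79.5 q6 1.47 op 0.102
```

>>> {"op": "arm_command", "data": {"increments": [[[0, 0, -3], [0, 0, 0], 0], [[0, 0, -3], [0, 0, 0], 0], [[0, 0, 0], [0, 0, 0], 0]]}}

```text
clock: 12.32
ee_pos: [0.5306, 0.113, 0.0996]
tcp_rot: [3.139, 0.123, 0.0]
ft_force: [3.1, -4.4, 0.6]
opening: 0.098
grip_force: 61.1
```

```bash
python3 st.py
```

```text
12.325 p [0.5306 0.113  0.0996] F [ 3.1 -4.4  0.6] T [-0.8  -0.42  0.07] yaw -85.5 q6 1.58 op 0.098
```

>>> {"op": "arm_command", "data": {"increments": [[[0, 0, -3], [0, 0, -0.03], 0], [[0, 0, -2], [0, 0, -0.02], 0], [[0, 0, 0], [0, 0, 0], 0]]}}

```text
clock: 12.7
ee_pos: [0.5308, 0.1131, 0.0992]
tcp_rot: [-3.141, 0.017, -0.0]
ft_force: [3.0, -4.1, 3.3]
opening: 0.101
grip_force: 61.4
```

```bash
python3 st.py
```

```text
12.7 p [0.5308 0.1131 0.0992] F [ 3.  -4.1  3.3] T [-0.79 -0.32  0.17] yaw -90.6 q6 1.66 op 0.101
```

>>> {"op": "arm_command", "data": {"increments": [[[0, 0, -2], [0, 0, -0.01], 0], [[0, 0, -2], [0, 0, -0.01], 0], [[0, 0, 0], [0, 0, 0], 0]]}}

```text
clock: 13.08
ee_pos: [0.5308, 0.1131, 0.0989]
tcp_rot: [-3.139, 0.13, -0.001]
ft_force: [2.4, -3.5, 4.7]
opening: 0.097
grip_force: 61.5
```

```bash
python3 st.py
```

```text
13.075 p [0.5308 0.1131 0.0989] F [ 2.4 -3.5  4.7] T [-0.72 -0.39  0.26] yaw -94.7 q6 1.74 op 0.097
```

>>> {"op": "arm_command", "data": {"increments": [[[0, 0, 0], [0, 0, 0.03], 0], [[0, 0, 0], [0, 0, 0.03], 0], [[0, 0, 0], [0, 0, 0], 0]]}}

```text
clock: 13.45
ee_pos: [0.5308, 0.1131, 0.099]
tcp_rot: [-3.139, 0.129, -0.0]
ft_force: [4.5, -3.1, -0.9]
opening: 0.101
grip_force: 60.7
```

```bash
python3 st.py
```

```text
13.45 p [0.5308 0.1131 0.099 ] F [ 4.5 -3.1 -0.9] T [-0.63 -0.67  0.23] yaw -94.7 q6 1.74 op 0.101
```

Torque is 0.23 Nm with about 14° past touch, so it is firm. I'll add 2° for margin, then release and rise.

>>> {"op": "arm_command", "data": {"increments": [[[0, 0, -2], [0, 0, -0.01], 0], [[0, 0, 0], [0, 0, 0], 0], [[0, 0, 0], [0, 0, 0], 0.25], [[0, 0, 0], [0, 0, 0], 0.4], [[0, 0, 0], [0, 0, 0], 0.4], [[0, 0, 0], [0, 0, 1], 0.4], [[0, 0, 0], [0, 0, 2], 0.4], [[0, 0, 0], [0, 0, 5], 0.4], [[0, 0, 0], [-3, -3, 4], 0.4], [[0, 0, 0], [-3, -5, 2], 0.4], [[0, 0, 0], [0, -5, 0], 0.4], [[0, 0, 0], [0, -5, 0], 0.4], [[0, 0, 0], [0, -5, 0], 0.4], [[0, 0, 0], [0, 0, 0], 0.4]]}}

```text
clock: 15.2
ee_pos: [0.4709, -0.12, 0.2403]
tcp_rot: [3.135, -0.191, 0.002]
ft_force: [0.4, 0.9, 0.4]
opening: 0.398
grip_force: 0.0
```

```bash
python3 st.py; python3 - <<'E'
from h import *
s=cams.snapshot('scene');t=cams.snapshot('top')
mosaic([(s,310,140,80,80),(t,215,180,80,80)],'pics/end.png',5)
X=np.array([.531,.1127])
for z in(.0528,.0928): print(proj('scene',np.r_[X,z]),proj('top',np.r_[X,z]))
E
```

```text
15.2 p [ 0.4709 -0.12    0.2403] F [0.4 0.9 0.4] T [ 0.06 -0.06  0.06] yaw -97.0 q6 1.3 op 0.398
[344.61809235 174.93280753] [257.07519537 221.47322089]
[345.2043059  161.77216584] [254.52392706 218.43827096]
```

View pics/end.png

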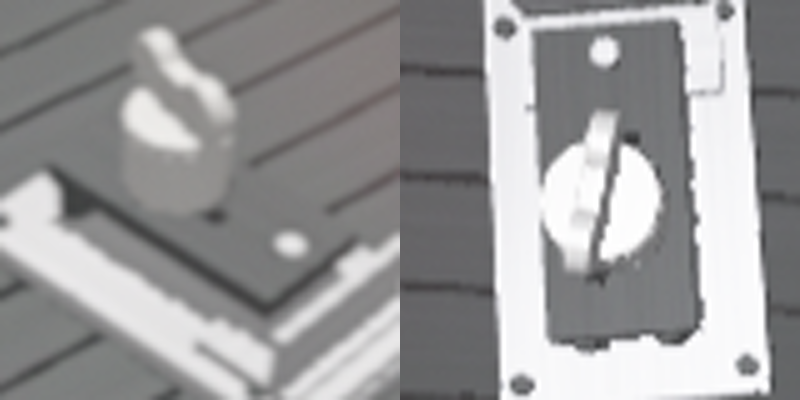

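The end picture shows the nut upright on the strap, with its top centre at scene ≈(345,162.6) and top ≈(255,219.6). The wing angle matches the release angle, so it did not spring back, and the coupon is in place.

```bash
python3 -c "
from workcell import robot
print(robot.finish_job())"
```

```text
the job is handed in; nothing more can be done
None
```

I set the wing nut on the stud, where it dropped straight into the slots, turned it clockwise until firm (about 0.23 Nm, then 2° more), let go, and handed in at about 15 s; the final images show it upright and centred, but the judge returned no verdict and the strap force itself was not measured.

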